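# Build the sieve column on the shaker

### The job

Build the test-sieve column on the shaker from the bottom up, one part at a time: the receiver pan into the shaker's collar, then the fine sieve on the pan, the coarse sieve on the fine one, and the lid on top. Every part must sit upright and fully home in the one below; let go of everything, and leave the label roll and the small vial where they are.

Things in the scene. Friction and masses are not known exactly. Their poses are not given: they have to be found in the camera images.
- shaker_seat (a point): Sieve shaker, fixed: grey housing 100 x 100 mm, dial on its front, top 30 mm above the bench; on it a round 82 mm metal table (top at 36 mm) with a steel collar 8 mm high in its middle (outside 60 mm, bore 54 mm). The point is on the collar's axis in the plane of its rim, 44 mm above the bench; z is up, x points to the housing's back.
- pan_mid (a point): Receiver pan: closed solid floor near the bottom, no mesh. Round steel, 42 mm high, 60 mm outside, 54 mm bore open at the top. Its lowest 6 mm is a skirt (50 mm across at the shoulder, 46 mm at the foot) that drops into the 54 mm bore below until the shoulder rests on the rim. It stands on the skirt. The point is on the axis, half-way up (21 mm above the foot); z is up, yaw is irrelevant.
- fine_mid (a point): Fine sieve: a dense wire mesh (3.6 mm pitch) near the bottom. Round steel, 50 mm high, 60 mm outside, 54 mm bore open at the top. Its lowest 6 mm is a skirt (50 mm across at the shoulder, 46 mm at the foot) that drops into the 54 mm bore below until the shoulder rests on the rim. It stands on the skirt. The point is on the axis, half-way up (25 mm above the foot); z is up, yaw is irrelevant.
- coarse_mid (a point): Coarse sieve, the tallest part: an open wire grid (13.5 mm pitch, four wires each way) near the bottom. Round steel, 62 mm high, 60 mm outside, 54 mm bore open at the top. Its lowest 6 mm is a skirt (50 mm across at the shoulder, 46 mm at the foot) that drops into the 54 mm bore below until the shoulder rests on the rim. It stands on the skirt. The point is on the axis, half-way up (31 mm above the foot); z is up, yaw is irrelevant.
- cover_knob (a point): Lid: flat steel disc, 60 mm across, 4 mm thick, with a black round knob on top (20 mm diameter, 44 mm high); 54 mm high in all. Its lowest 6 mm is a skirt (50 mm across at the shoulder, 46 mm at the foot) that drops into the 54 mm bore below until the shoulder rests on the rim. The point is the knob's centre, 32 mm above the lid's foot; z is up, yaw is irrelevant.
- labels_mid (a point): Bystander: roll of white labels lying flat, 74 mm diameter, 30 mm high; the point is its centre.
- vial_mid (a point): Bystander: small brown vial with a white cap, 27 mm diameter, 50 mm high; the point is its centre.
Things that resemble listed ones, but are neither listed nor needed, are in the scene too. Leave any yellow look-alike of the part that bears coarse_mid alone.

How it is judged (in metres and radians):
On the way, in this order (a step that is already met when the one before it is completed fails the run):
1. the receiver pan sits in the shaker's collar (horizontal distance between pan_mid and shaker_seat below 0.004 m and z of pan_mid in the frame of shaker_seat between 0.0125 and 0.0175 m and angle between pan_mid's own z axis and vertical below 0.05 rad), for 0.2 s.
2. the fine sieve sits on the pan (horizontal distance between fine_mid and pan_mid below 0.004 m and z of fine_mid in the frame of pan_mid between 0.0375 and 0.0425 m and angle between fine_mid's own z axis and vertical below 0.05 rad), for 0.2 s.
3. the coarse sieve sits on the fine sieve (horizontal distance between coarse_mid and fine_mid below 0.004 m and z of coarse_mid in the frame of fine_mid between 0.0475 and 0.0525 m and angle between coarse_mid's own z axis and vertical below 0.05 rad), for 0.2 s.
4. the lid sits on the coarse sieve (horizontal distance between cover_knob and coarse_mid below 0.004 m and z of cover_knob in the frame of coarse_mid between 0.0545 and 0.0595 m and angle between cover_knob's own z axis and vertical below 0.05 rad), for 0.2 s.
At the end, for the whole second after the job is handed in: From the bottom up on the shaker's collar stand the pan, the fine sieve, the coarse sieve and the lid, each within 4 mm of the axis of the one below, its shoulder within 2.5 mm of the rim below, upright within 0.05 rad, and at rest (all of step 1 and all of step 2 and all of step 3 and all of step 4 and linear speed of each of pan, fine, coarse, cover below 0.01 m/s and angular speed of each of pan, fine, coarse, cover below 0.1 rad/s); the robot touches nothing.
It fails at once if the label roll is pushed more than 3 cm from its place (distance of labels_mid from where it was at the start of the episode above 0.03 m).
It fails at once if the small vial is pushed more than 3 cm from its place (distance of vial_mid from where it was at the start of the episode above 0.03 m).
It also fails if it takes over 88 s, if anything falls off the work surface, if the arm or the gripper's body presses on something with over 40 N, if the wrist force passes 120 N, or if a joint passes its speed limit or range.

### The arm

A 7-joint arm with a two-finger parallel gripper is mounted at the origin on the work surface; the furniture and walls round the work are solid. World frame = base frame: x ahead of the robot, y to its left, z up, the work surface at z = 0. Lengths are in mm, angles in rad, forces in N, time in s.
With the tool pointing down it reaches from about 425 to 800 mm from the base axis. Payload 8.3 kg.
Tool frame: the origin (TCP) lies on the centre line of the jaws, within the pads' length; the fingertips stand 25 mm ahead of it and the grasp point (between the pads) lies 6 mm ahead of it (manip.tip_extent is the distance from the TCP to the fingertips, in mm); z points along the fingers, y is the line along which they close (so a half turn about z gives the same grasp; the last joint's range is limited). The gripper opens to 85 mm and grips with 20 to 120 N. Pads are 22 mm wide; open, the fingers measure 114 mm over their backs; the gripper's body (76 mm by 85 mm) begins 54 mm behind the grasp point. The pads swing forward as they close: fully open they stand 13 mm farther back than shut.
Start: joints at [-1.408, 0.383, 0.016, 1.37, -0.006, 1.388, -0.046], TCP at [139.879, 609.13, 256.279] pointing down, gripper open.
Joint ranges: [-2.95, 2.95], [-0.25, 2.06], [-1.52, 1.56], [0.18, 2.33], [-1.44, 4.58], [0.02, 2.06], [-3.01, 3.01]. Speed limits (rad/s): [2.39, 2.39, 3.01, 3.01, 3.14, 3.14, 3.14].

### API

Orientations are given as a unit quaternion [w, x, y, z].
In Python, from plant import manip gives the robot as it stands.
- The arm moves only by the tool step_arm, never from a script. Its argument "deltas" is a list of rows, each a list of 7 numbers: the closure, from -1 (fully open) to 1 (shut), so that 0 is half open, then the shift along the tool's x, y, z each as a share of 10 cm, from -1 to 1, then the turn, a rotation vector about the tool's x, y, z each as a share of 2 pi rad, from -1 to 1. A call has 1 to 20 rows; each row is the pose to reach, as a shift and turn from the pose commanded when the call began, along the tool's axes at that moment, turning the shorter way round; what a row does not reach only later rows make up. A row lasts 1/10 s, in which the tool goes at most 50 mm and 8.59 degrees, less where a joint would pass 70% of its speed; a pose out of reach is approached as far as the arm can. A call with a number of a shift or a turn outside -1 to 1 is refused whole. A call with a gripper value outside its range is refused whole. The fingers move at their own pace and stop on an object; "newtons" is the grip in N (left out, the last holds). Time passes only in rows, so rows that repeat a pose let the fingers close. It gives the time, the measured TCP pose, the force, the opening and the grip force at its end, in the units of the state.
- manip.get_state(): the state, without advancing time (a new reading comes with each control period).
- manip.grab_frame(name): name is "scene" or "top" or "wrist"; returns a dict with "color" (480x640x3 uint8, red, green, blue), "depth" (480x640 float32, mm along the optical axis (not along the pixel's ray), 0 where there is no reading), "K" (3x3 intrinsics, pixels), "dist" ([k1, k2, p1, p2, k3] as OpenCV has them; the pictures are not rectified), "extrinsics" (4x4, takes a point from camera to world coordinates). Camera axes: x right, y up, looking along -z (the intrinsics and any distortion apply to the point x, -y, -z); pixel columns grow to the right and rows downward; lengths in mm; the calibration is good to about 2 mm. A picture is of the moment at which its call begins.
- manip.hand_in(): hands the job in; it is judged then, once.
The state is a dict: "clock": time; "qpos": joint angles; "qd": joint speeds; "tau": joint torques, N m; "tool_pos": TCP position; "ee_rot": TCP orientation; "force": force on the tool from outside, world axes, zero at the start; "wrist_torque": the same for the moment, N m; "opening": finger opening in mm; "finger_force": force on a finger pad.
Only numpy, scipy, OpenCV 4.12 (cv2) and the standard library are available. Lean on these libraries where they do the work, as an engineer would, in place of code of your own. Each camera call takes 0.05 s, during which the arm holds its last target. There are 200 camera calls.

## Working session

There is one attempt and no reset: what is moved stays moved. The work goes in short steps, Python scripts to look and compute and a tool call to move; the robot and the scene stay as the last step left them, time stands still between calls to the robot, and variables do not carry over. Pictures are saved under pics/ and viewed, at most 14 in all, crops included, and the job is handed in when it is done.

Besides the shell and the picture viewer there is one more tool, called after "Call:" as name(argument=value, ...) on one line, values as JSON. step_arm: Moves the arm, as the interface text tells. Its arguments: {"type":"object","properties":{"deltas":{"type":"array"},"newtons":{"type":"number"}},"required":["deltas"]}

```bash
mkdir -p pics
cat > h.py <<'E'
import numpy as np, cv2
from plant import manip
def shot(n,f):
    d=manip.grab_frame(n); cv2.imwrite(f'pics/{f}.png',cv2.cvtColor(d['color'],cv2.COLOR_RGB2BGR)); np.savez(f'pics/{f}.npz',**{k:np.array(v) for k,v in d.items()}); return d
def load(f): return dict(np.load(f'pics/{f}.npz'))
def ray(d,uv):
    p=cv2.undistortPoints(np.array(uv,np.float64).reshape(-1,1,2),d['K'],np.array(d['dist'],float)).reshape(-1,2)
    c=np.c_[p[:,0],-p[:,1],-np.ones(len(p))]
    return c@d['extrinsics'][:3,:3].T, d['extrinsics'][:3,3]
def at_z(d,uv,z):   # pixel -> world on plane z
    r,o=ray(d,uv); return o+r*((np.asarray(z)-o[2])/r[:,2])[:,None]
def cloud(d):
    v,u=np.nonzero(d['depth']>0); r,o=ray(d,np.c_[u,v]); return o+r*d['depth'][v,u][:,None],u,v
E
python3 - <<'E'
from h import *
for n in('scene','top'):
    d=shot(n,n+'0'); print(n,d['extrinsics'].round(2).tolist(),d['K'][0][0])
s=manip.get_state();print(s)
E
```

```text
scene [[0.45, 0.69, -0.57, -8.98], [-0.89, 0.34, -0.29, -381.52], [-0.0, 0.64, 0.77, 730.13], [0.0, 0.0, 0.0, 1.0]] 485.0814963135265
top [[0.0, 1.0, -0.1, 394.26], [-1.0, 0.0, 0.01, -122.25], [0.01, 0.1, 1.0, 1152.8], [0.0, 0.0, 0.0, 1.0]] 518.1761503147579
{'clock': 0.1, 'qpos': array([-1.40789512,  0.38417948,  0.01636108,  1.37108186, -0.00631677,
        1.38818384, -0.04651507]), 'qd': array([ 0.00032718, -0.00048472, -0.00138798, -0.00269544, -0.00041658,
        0.00129305,  0.0006374 ]), 'tau': array([ 2.91346201e-03, -6.29150391e+01,  8.47418178e-01, -3.72764039e+01,
        1.68438605e-02,  1.05002912e-02, -5.65476421e-05]), 'tool_pos': array([139.78560021, 608.73766983, 255.34801607]), 'ee_rot': array([-9.85682674e-05,  1.12632035e-01,  9.93636357e-01, -8.96691644e-04]), 'force': array([-0.69099241, -0.74193705, -0.63822493]), 'wrist_torque': array([ 0.0448364 , -0.00557035, -0.02219269]), 'finger_force': 0.0, 'opening': 85.00592443549444}
```

View pics/scene0.png

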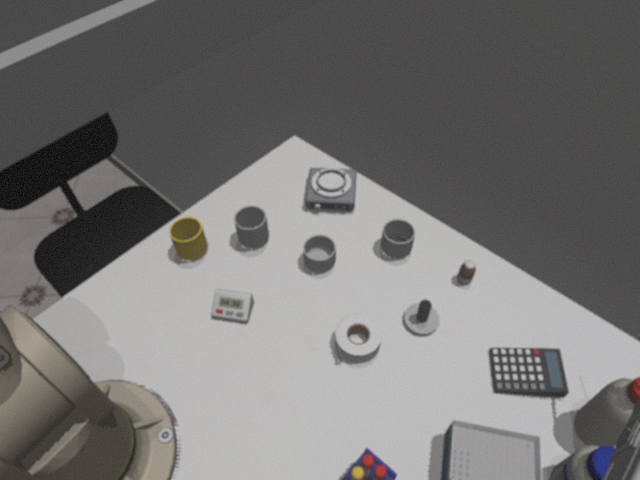

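View pics/top0.png

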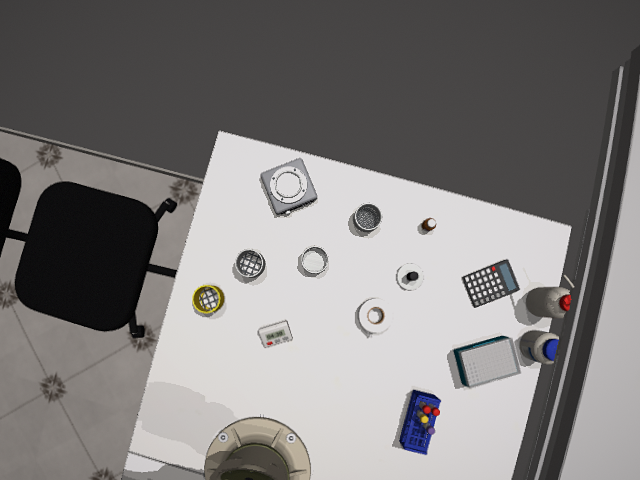

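Scene0/top0 show, in top-view pixels: shaker (288,184), fine sieve (368,218), pan (314,261), coarse (250,264), yellow look-alike (208,299), lid (410,276), label roll (373,316) and vial (429,225).
Possible mix-ups: the coarse sieve could be (250,264) or yellow (208,299), so I choose the grey (250,264). Pan and fine could be (314,261) or (368,218): a closed floor means pan, a dense mesh means fine. The lid (410,276) could be mistaken for the label roll (373,316). I'll check this in a close crop.

Run:
```python
from h import *
from scipy.optimize import least_squares
d=load('top0'); im=cv2.imread('pics/top0.png')
cv2.imwrite('pics/crop0.png',cv2.resize(im[150:345,185:445],None,fx=3,fy=3,interpolation=cv2.INTER_CUBIC))
print(manip.tip_extent)
for f in('top0','scene0'):
    d=load(f);P,u,v=cloud(d)
    if f=='top0': C0={}
    for n,uv,h,r in [('seat',(288,184),44,28.5),('pan',(314,261),42,28.5),('fine',(368,218),50,28.5),('coarse',(250,264),62,28.5),('yellow',(208,299),62,28.5),('lid',(412,277),10,30),('knob',(412,277),54,10),('labels',(375,316),30,37),('vial',(429,225),50,0)]:
        if f=='top0':C0[n]=at_z(d,[uv],h)[0]
        c=C0[n]; m=(np.hypot(*(P[:,:2]-c[:2]).T)<45)
        q=P[m&(abs(P[:,2]-h)<4)]
        if len(q)<5: print(f,n,'few',len(q));continue
        s=least_squares(lambda p:np.hypot(q[:,0]-p[0],q[:,1]-p[1])-r,c[:2],loss='soft_l1')
        print(f,n,c.round(0),'n',len(q),'rimfit',s.x.round(1),'med',np.median(q,0).round(1),'zmax',np.percentile(P[m,2],99).round(1))
```

```text
25.0
top0 seat [626. -68.  44.] n 119 rimfit [626.8 -67.9] med [627.9 -63.1  43.1] zmax 46.6
top0 pan [ 458. -125.   42.] n 109 rimfit [ 462.1 -125.8] med [ 462.4 -122.7   41.4] zmax 43.4
top0 fine [ 551. -241.   50.] n 116 rimfit [ 554.9 -241. ] med [ 558.4 -242.2   49.4] zmax 51.9
top0 coarse [450.  10.  62.] n 121 rimfit [453.1  13.5] med [454.5  14.7  61.5] zmax 63.6
top0 yellow [376.  98.  62.] n 126 rimfit [377.1 102.6] med [378.  103.2  61.5] zmax 64.2
top0 lid [ 425. -342.   10.] n 423 rimfit [ 426.7 -343.9] med [ 426.9 -335.3    9.7] zmax 739.4
top0 knob [ 424. -334.   54.] n 63 rimfit [ 425.8 -331.9] med [ 425.7 -336.    53.5] zmax 739.1
top0 labels [ 340. -257.   30.] n 668 rimfit [ 340.3 -258.2] med [ 342.2 -256.8   29.5] zmax 33.9
top0 vial [ 536. -373.   50.] n 54 rimfit [ 541.3 -378.1] med [ 540.5 -377.9   49.6] zmax 739.4
scene0 seat [626. -68.  44.] n 180 rimfit [624.9 -67.3] med [625.2 -68.7  43.7] zmax 46.8
scene0 pan [ 458. -125.   42.] n 237 rimfit [ 461.9 -124.5] med [ 460.1 -125.4   42.6] zmax 44.8
scene0 fine [ 551. -241.   50.] n 213 rimfit [ 554.4 -239.8] med [ 550.2 -240.8   50.6] zmax 52.6
scene0 coarse [450.  10.  62.] n 211 rimfit [452.5  14.5] med [451.7  11.8  61.6] zmax 64.4
scene0 yellow [376.  98.  62.] n 232 rimfit [376.5 103.5] med [376.7 102.6  62. ] zmax 64.2
scene0 lid [ 425. -342.   10.] n 677 rimfit [ 435.4 -335.9] med [ 419.8 -339.2   11.1] zmax 56.2
scene0 knob [ 424. -334.   54.] n 113 rimfit [ 428.  -336.3] med [ 425.3 -337.    55. ] zmax 56.2
scene0 labels [ 340. -257.   30.] n 1307 rimfit [ 342.  -256.2] med [ 339.2 -257.6   31.1] zmax 33.5
scene0 vial [ 536. -373.   50.] n 87 rimfit [ 539.  -377.3] med [ 538.8 -377.3   50.9] zmax 52.0
```

View pics/crop0.png

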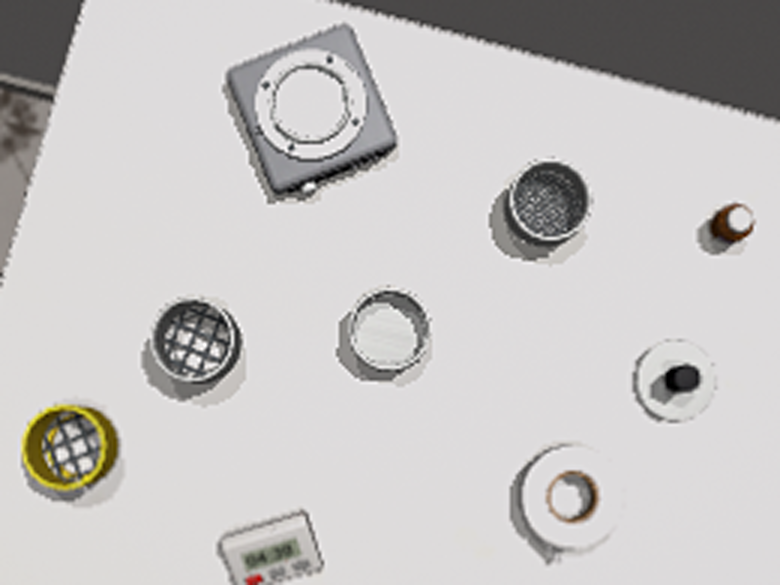

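The crop confirms the choices: grey coarse grid at crop (196,338), closed-floor pan at (386,332), dense-mesh fine sieve at (547,201), black-knob lid at (677,378). The yellow grid at (70,447) is to be left alone. First the swing towards the pan, turning so that tool x = world y and tool y = world x.

Call:
step_arm(deltas=[[-1,-1,-0.5,0,0,0,0.2141],[-1,-1,-0.5,0,0,0,0.2141],[-1,-1,-0.5,0,0,0,0.2141],[-1,-1,-0.5,0,0,0,0.2141],[-1,-1,-0.5,0,0,0,0.2141],[-1,-1,-0.5,0,0,0,0.2141],[-1,-1,-0.5,0,0,0,0.2141],[-1,-1,-0.5,0,0,0,0.2141],[-1,-1,-0.5,0,0,0,0.2141],[-1,-1,-0.5,0,0,0,0.2141],[-1,-1,-0.5,0,0,0,0.2141],[-1,-1,-0.5,0,0,0,0.2141],[-1,-1,-0.5,0,0,0,0.2141]], newtons=40)

```text
clock: 1.4
tool_pos: [226.2, 537.9, 256.2]
ee_rot: [0.0, 0.706, 0.708, -0.0]
force: [0.6, 0.0, -0.1]
opening: 85.5
finger_force: 0.0
```

Call:
step_arm(deltas=[[-1,-0.8,1,0,0,0,0],[-1,-0.8,1,0,0,0,0],[-1,-0.8,1,0,0,0,0],[-1,-0.8,1,0,0,0,0]])

```text
clock: 1.8
tool_pos: [331.2, 454.0, 256.8]
ee_rot: [0.001, 0.71, 0.704, 0.001]
force: [0.6, -0.6, -0.4]
opening: 85.1
finger_force: 0.0
```

Call:
step_arm(deltas=[[-1,-1,1,0,0,0,0],[-1,-1,1,0,0,0,0],[-1,-1,1,0,0,0,0],[-1,-1,1,0,0,0,0]])

```text
clock: 2.2
tool_pos: [430.8, 352.5, 256.8]
ee_rot: [0.001, 0.71, 0.704, 0.0]
force: [-0.8, 0.2, 0.1]
opening: 85.3
finger_force: 0.0
```

Call:
step_arm(deltas=[[-1,-1,0.4,0,0,0,0],[-1,-1,0.4,0,0,0,0],[-1,-1,0.4,0,0,0,0]])

```text
clock: 2.5
tool_pos: [468.5, 252.2, 256.9]
ee_rot: [0.001, 0.71, 0.705, 0.0]
force: [0.8, 0.4, 0.8]
opening: 85.3
finger_force: 0.0
```

Call:
step_arm(deltas=[[-1,-1,0,0,0,0,0],[-1,-1,0,0,0,0,0],[-1,-1,0,0,0,0,0]])

```text
clock: 2.8
tool_pos: [466.8, 151.5, 257.0]
ee_rot: [0.001, 0.71, 0.704, 0.0]
force: [-0.2, 0.5, 0.1]
opening: 85.5
finger_force: 0.0
```

Call:
step_arm(deltas=[[-1,-1,0,0,0,0,0],[-1,-1,0,0,0,0,0],[-1,-1,0,0,0,0,0]])

```text
clock: 3.1
tool_pos: [466.3, 51.8, 257.0]
ee_rot: [0.001, 0.71, 0.704, 0.0]
force: [-0.4, 0.6, 0.3]
opening: 85.2
finger_force: 0.0
```

Call:
step_arm(deltas=[[-1,-1,0,0,0,0,0],[-1,-1,0,0,0,0,0],[-1,-1,0,0,0,0,0]])

```text
clock: 3.4
tool_pos: [465.8, -48.2, 257.1]
ee_rot: [0.001, 0.71, 0.704, 0.0]
force: [-0.0, 0.2, -0.4]
opening: 85.2
finger_force: 0.0
```

Call:
step_arm(deltas=[[-1,-0.83,-0.04,0,0,0,0],[-1,-0.83,-0.04,0,0,0,0],[-1,-0.83,-0.04,0,0,0,0],[-1,-0.83,-0.04,0,0,0,0],[-1,-0.83,-0.04,0,0,0,0],[-1,-0.83,-0.04,0,0,0,0],[-1,-0.83,-0.04,0,0,0,0]])

```text
clock: 4.1
tool_pos: [462.3, -123.9, 256.2]
ee_rot: [-0.0, 0.706, 0.708, -0.0]
force: [0.6, 0.6, 0.2]
opening: 85.7
finger_force: 0.0
```

```bash
cat >> h.py <<'E'
from scipy.optimize import least_squares
def rim(d,c,h,r=28.5,tol=4,rad=42):
    P,u,v=cloud(d); c=np.array(c,float)
    q=P[(np.hypot(*(P[:,:2]-c[:2]).T)<rad)&(abs(P[:,2]-h)<tol)]
    if len(q)<10: return None,len(q)
    s=least_squares(lambda p:np.hypot(q[:,0]-p[0],q[:,1]-p[1])-r,c[:2],loss='soft_l1')
    return s.x.round(1),len(q),round(float(np.sqrt(np.mean(s.fun**2))),2),np.median(q[:,2]).round(1)
E
python3 - <<'E'
from h import *
d=shot('wrist','w1'); s=manip.get_state(); print(s['tool_pos'].round(1),d['extrinsics'].round(3).tolist())
for n,c,h in [('pan',(462,-125),42),('seat',(626,-68),44),('coarse',(453,14),62),('fine',(554,-240),50)]:print(n,rim(d,c,h))
E
```

```text
[ 462.2 -124.1  256.2] [[1.0, -0.003, -0.0, 461.74], [0.003, 0.96, 0.279, -52.025], [-0.0, -0.279, 0.96, 373.461], [0.0, 0.0, 0.0, 1.0]]
pan (array([ 461.4, -123.2]), 645, 0.97, np.float64(41.1))
seat (array([625.1, -65.9]), 826, 1.08, np.float64(43.2))
coarse (array([452.1,  14.7]), 1005, 1.0, np.float64(61.3))
fine (array([ 553.6, -238.5]), 453, 1.02, np.float64(49.1))
```

View pics/w1.png

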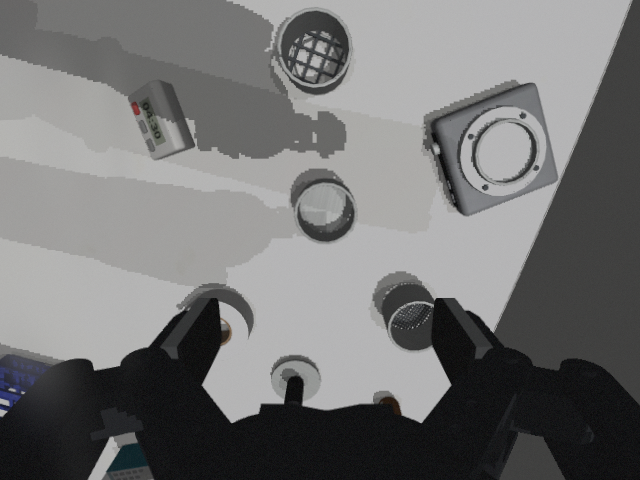

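Wrist view: pan (325,210), shaker collar (503,150), coarse (315,50), fine (412,315), lid (295,380). All three cameras agree to about 1 mm. Descending on the pan.

Call:
step_arm(deltas=[[-1,-0.005,-0.005,1,0,0,0],[-1,-0.005,-0.005,1,0,0,0],[-1,-0.005,-0.005,1,0,0,0]])

```text
clock: 4.45
tool_pos: [457.5, -124.1, 151.2]
ee_rot: [-0.004, 0.707, 0.707, -0.004]
force: [-0.1, 1.3, -0.1]
opening: 85.5
finger_force: 0.0
```

Call:
step_arm(deltas=[[-1,0,0,0.3,0,0,0],[-1,0,0,0.6,0,0,0],[-1,0,0,0.8,0,0,0],[-1,0,0,1,0,0,0],[-1,0,0,1,0,0,0],[-1,0,0,1,0,0,0],[-1,0,0,1,0,0,0],[-1,0,0,1,0,0,0]])

```text
clock: 5.25
tool_pos: [462.6, -125.6, 57.8]
ee_rot: [0.001, 0.707, 0.707, 0.001]
force: [0.2, -0.2, -0.5]
opening: 85.3
finger_force: 0.0
```

Call:
step_arm(deltas=[[-1,0,0,0.14,0,0,0],[-0.5,0,0,0.14,0,0,0],[0,0,0,0.14,0,0,0],[0.3,0,0,0.14,0,0,0],[0.6,0,0,0.14,0,0,0],[1,0,0,0.14,0,0,0],[1,0,0,0.14,0,0,0],[1,0,0,0.14,0,0,0],[1,0,0,0.14,0,0,0],[1,0,0,0.14,0,0,0]], newtons=40)

```text
clock: 6.25
tool_pos: [461.6, -125.6, 42.3]
ee_rot: [0.0, 0.707, 0.707, -0.0]
force: [-1.1, -0.7, -0.9]
opening: 57.9
finger_force: 42.7
```

Call:
step_arm(deltas=[[1,0,0,-0.1,0,0,0],[1,0,0,-0.3,0,0,0],[1,0,0,-0.6,0,0,0],[1,0,0,-0.8,0,0,0],[1,0,0,-0.8,0,0,0]])

```text
clock: 6.75
tool_pos: [463.6, -126.1, 125.5]
ee_rot: [0.002, 0.707, 0.707, 0.002]
force: [0.3, -0.5, -2.3]
opening: 58.1
finger_force: 43.6
```

Call:
step_arm(deltas=[[1,0.1,0.3,0,0,0,0],[1,0.25,0.6,0,0,0,0],[1,0.4,0.9,0,0,0,0],[1,0.4,1,0,0,0,0]])

```text
clock: 7.15
tool_pos: [564.1, -81.8, 121.3]
ee_rot: [-0.0, 0.705, 0.709, 0.0]
force: [0.1, 0.3, -3.3]
opening: 58.1
finger_force: 43.7
```

Call:
step_arm(deltas=[[1,0.1,0.3,0,0,0,0],[1,0.17,0.5,0,0,0,0],[1,0.17,0.6,0,0,0,0],[1,0.17,0.64,0,0,0,0],[1,0.17,0.64,0,0,0,0],[1,0.17,0.64,0,0,0,0],[1,0.17,0.64,0,0,0,0],[1,0.17,0.64,0,0,0,0]])

```text
clock: 7.95
tool_pos: [625.1, -68.8, 122.5]
ee_rot: [-0.0, 0.707, 0.707, 0.0]
force: [-0.2, 1.0, -1.7]
opening: 58.1
finger_force: 43.7
```

Run:
```python
from h import *
s=manip.get_state(); t=s['tool_pos']; print(t.round(1),s['opening'],s['finger_force'],s['force'].round(1))
for n in('wrist','top','scene'):
    d=shot(n,n+'2'); print(n,'pan',rim(d,t,t[2],tol=5),'seat',rim(d,(625.5,-67.5),44))
```

```text
[625.1 -68.8 122.5] 58.14985873265961 43.748831413686275 [-0.2  1.  -1.7]
wrist pan (array([624.6, -66.2]), 5973, 2.91, np.float64(121.4)) seat (array([626.1, -65.8]), 774, 0.91, np.float64(43.3))
top pan (array([625. , -68.5]), 26, 0.92, np.float64(121.4)) seat (array([627.1, -68.1]), 27, 3.08, np.float64(42.4))
scene pan (array([623.8, -68. ]), 150, 4.33, np.float64(121.8)) seat (array([625.2, -67.5]), 130, 1.8, np.float64(43.6))
```

View pics/wrist2.png

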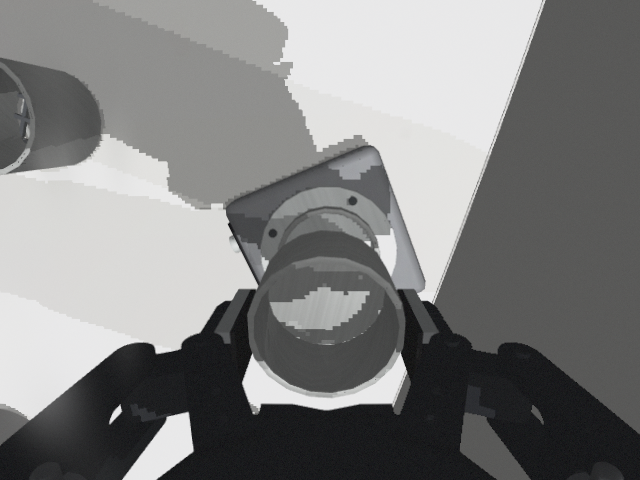

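The pan is held level above the collar (pan rim (327,325), collar (330,240)). Shift by about 1 mm, then lower.

Call:
step_arm(deltas=[[1,0.005,0.008,0.1,0,0,0],[1,0.005,0.008,0.2,0,0,0],[1,0.005,0.008,0.3,0,0,0],[1,0.005,0.008,0.33,0,0,0],[1,0.005,0.008,0.36,0,0,0],[1,0.005,0.008,0.38,0,0,0],[1,0.005,0.008,0.4,0,0,0],[1,0.005,0.008,0.41,0,0,0],[1,0.005,0.008,0.42,0,0,0],[1,0.005,0.008,0.42,0,0,0],[1,0.005,0.008,0.42,0,0,0]])

```text
clock: 9.2
tool_pos: [626.5, -68.0, 80.5]
ee_rot: [0.0, 0.707, 0.707, 0.0]
force: [-0.7, 0.2, -0.4]
opening: 58.1
finger_force: 43.8
```

Call:
step_arm(deltas=[[1,0,0,0.006,0,0,0],[1,0,0,0.006,0,0,0],[0.1,0,0,0.006,0,0,0],[0,0,0,0.006,0,0,0],[-0.5,0,0,0.006,0,0,0],[-1,0,0,0.006,0,0,0],[-1,0,0,0.006,0,0,0],[-1,0,0,0.006,0,0,0],[-1,0,0,0.006,0,0,0]])

```text
clock: 10.1
tool_pos: [626.3, -68.1, 79.6]
ee_rot: [-0.0, 0.707, 0.707, -0.0]
force: [0.3, -0.8, -0.7]
opening: 85.6
finger_force: 0.0
```

Call:
step_arm(deltas=[[-1,0,0,-0.3,0,0,0],[-1,0,0,-0.6,0,0,0],[-1,0,0,-1,0,0,0],[-1,0,0,-1,0,0,0],[-1,0,0,-1,0,0,0]])

```text
clock: 10.6
tool_pos: [626.9, -68.2, 180.8]
ee_rot: [0.001, 0.707, 0.707, 0.001]
force: [0.9, -0.2, -0.6]
opening: 85.4
finger_force: 0.0
```

Call:
step_arm(deltas=[[-1,0,0,-0.8,0,0,0],[-1,0,0,-0.8,0,0,0],[-1,0,0,-0.8,0,0,0],[-1,0,0,-0.8,0,0,0],[-1,0,0,-0.8,0,0,0],[-1,0,0,-0.8,0,0,0]])

```text
clock: 11.2
tool_pos: [625.7, -67.7, 257.8]
ee_rot: [-0.001, 0.707, 0.707, -0.001]
force: [-0.3, 0.7, -0.3]
opening: 85.2
finger_force: 0.0
```

Run:
```python
from h import *
s=manip.get_state(); t=s['tool_pos']; print(t.round(1),s['opening'],s['force'].round(1))
for n in('wrist','top','scene'):
    d=shot(n,n+'3'); print(n,'pan',rim(d,(626,-67),80),'fine',rim(d,(554.5,-240),50),'coarse',rim(d,(453,14),62))
cv2.imwrite('pics/s3c.png',cv2.resize(cv2.imread('pics/wrist3.png')[100:400,150:550],None,fx=2,fy=2))
```

```text
[625.7 -67.7 257.8] 85.18955883679298 [-0.3  0.7 -0.3]
wrist pan (array([626.4, -65.8]), 807, 0.97, np.float64(79.3)) fine (array([ 554.3, -238.7]), 565, 1.03, np.float64(49.1)) coarse (array([453.1,  14.9]), 964, 1.05, np.float64(61.2))
top pan (array([627.2, -68.1]), 62, 1.01, np.float64(79.3)) fine (array([ 555. , -241.1]), 112, 0.87, np.float64(49.6)) coarse (array([453.1,  13.6]), 56, 0.87, np.float64(61.1))
scene pan (array([625.4, -67.5]), 186, 1.3, np.float64(79.7)) fine (array([ 554.4, -239.7]), 212, 1.1, np.float64(50.2)) coarse (array([452.3,  14.3]), 216, 1.34, np.float64(61.9))
```

View pics/s3c.png

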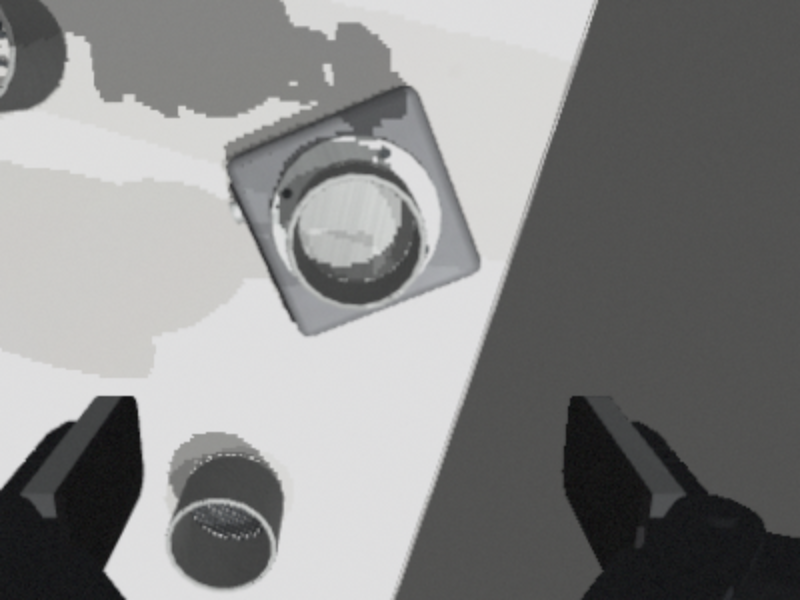

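The pan stands upright in the collar (crop (357,240)), rim at about 80 mm. Next the fine sieve (crop (222,540)).

Call:
step_arm(deltas=[[-1,-0.5,-0.3,0,0,0,0],[-1,-1,-0.6,0,0,0,0],[-1,-1,-0.71,0,0,0,0]])

```text
clock: 11.65
tool_pos: [552.6, -173.7, 259.8]
ee_rot: [0.001, 0.71, 0.705, -0.001]
force: [-0.5, 0.2, 0.7]
opening: 86.0
finger_force: 0.0
```

Call:
step_arm(deltas=[[-1,-0.4,0,0.3,0,0,0],[-1,-0.73,0,0.7,0,0,0],[-1,-0.73,0,1,0,0,0],[-1,-0.73,0,1,0,0,0],[-1,-0.73,0,1,0,0,0],[-1,-0.73,0,1,0,0,0],[-1,-0.73,0,1,0,0,0],[-1,-0.73,0,1,0,0,0]])

```text
clock: 12.45
tool_pos: [556.2, -240.7, 161.1]
ee_rot: [0.001, 0.707, 0.707, 0.001]
force: [0.2, 0.2, 0.5]
opening: 85.2
finger_force: 0.0
```

Call:
step_arm(deltas=[[-1,-0.003,-0.01,0.3,0,0,0],[-1,-0.003,-0.01,0.5,0,0,0],[-1,-0.003,-0.01,0.6,0,0,0],[-1,-0.003,-0.01,0.6,0,0,0],[-1,-0.003,-0.01,0.6,0,0,0],[-1,-0.003,-0.01,0.6,0,0,0]])

```text
clock: 13.05
tool_pos: [555.1, -241.8, 101.1]
ee_rot: [0.001, 0.707, 0.707, 0.0]
force: [0.9, -0.3, 1.1]
opening: 85.4
finger_force: 0.0
```

Call:
step_arm(deltas=[[-1,0,0,0.2,0,0,0],[-1,0,0,0.35,0,0,0],[-1,0,0,0.45,0,0,0],[-1,0,0,0.495,0,0,0],[-1,0,0,0.495,0,0,0],[-1,0,0,0.495,0,0,0],[-1,0,0,0.495,0,0,0]])

```text
clock: 13.75
tool_pos: [554.7, -241.6, 50.9]
ee_rot: [0.0, 0.707, 0.707, 0.0]
force: [-1.1, -0.1, -0.5]
opening: 85.7
finger_force: 0.0
```

Call:
step_arm(deltas=[[-1,0.006,0,0,0,0,0],[-0.5,0.006,0,0,0,0,0],[0,0.006,0,0,0,0,0],[0.3,0.006,0,0,0,0,0],[0.6,0.006,0,0,0,0,0],[1,0.006,0,0,0,0,0],[1,0.006,0,0,0,0,0],[1,0.006,0,0,0,0,0],[1,0.006,0,0,0,0,0]])

```text
clock: 14.65
tool_pos: [554.5, -240.8, 50.8]
ee_rot: [0.0, 0.707, 0.707, 0.0]
force: [-1.4, 1.7, 6.1]
opening: 58.5
finger_force: 42.0
```

Call:
step_arm(deltas=[[1,0,0,-0.1,0,0,0],[1,0,0,-0.3,0,0,0],[1,0,0,-0.6,0,0,0],[1,0,0,-0.8,0,0,0],[1,0,0,-0.8,0,0,0],[1,0,0,-0.8,0,0,0]])

```text
clock: 15.25
tool_pos: [554.3, -240.6, 130.2]
ee_rot: [0.0, 0.707, 0.707, 0.0]
force: [0.4, 1.2, -1.6]
opening: 58.6
finger_force: 43.4
```

Call:
step_arm(deltas=[[1,0.3,0.1,-0.1,0,0,0],[1,0.6,0.25,-0.2,0,0,0],[1,0.9,0.35,-0.2,0,0,0],[1,1,0.35,-0.2,0,0,0]])

```text
clock: 15.65
tool_pos: [590.4, -135.5, 148.4]
ee_rot: [-0.001, 0.705, 0.709, 0.0]
force: [1.2, 1.0, -2.9]
opening: 58.2
finger_force: 43.4
```

Call:
step_arm(deltas=[[1,0.3,0.1,0,0,0,0],[1,0.5,0.25,0,0,0,0],[1,0.7,0.35,0,0,0,0],[1,0.73,0.37,0,0,0,0],[1,0.73,0.37,0,0,0,0],[1,0.73,0.37,0,0,0,0],[1,0.73,0.37,0,0,0,0],[1,0.73,0.37,0,0,0,0],[1,0.73,0.37,0,0,0,0]])

```text
clock: 16.55
tool_pos: [626.1, -68.5, 150.3]
ee_rot: [0.0, 0.708, 0.707, -0.0]
force: [-0.6, 0.7, -1.2]
opening: 58.3
finger_force: 43.4
```

Run:
```python
from h import *
s=manip.get_state(); t=s['tool_pos']; print(t.round(1),s['opening'],s['finger_force'],s['force'].round(1))
for n in('wrist','top','scene'):
    d=shot(n,n+'4'); print(n,'fine',rim(d,t+[0,1,0],t[2],tol=5,rad=31),'pan',rim(d,(626,-67),80))
```

```text
[626.1 -68.5 150.3] 58.26452616446501 43.368071392178535 [-0.6  0.7 -1.2]
wrist fine (array([625.7, -66.4]), 5026, 1.11, np.float64(148.6)) pan (array([626.2, -66. ]), 909, 0.95, np.float64(79.3))
top fine (array([626.2, -68.4]), 27, 0.88, np.float64(147.8)) pan (array([627.4, -68.5]), 24, 1.09, np.float64(80.1))
scene fine (array([625.5, -67.9]), 120, 1.3, np.float64(149.4)) pan (array([625.5, -67.4]), 115, 1.28, np.float64(79.5))
```

Call:
step_arm(deltas=[[1,0.005,0.005,0.08,0,0,0],[1,0.005,0.005,0.14,0,0,0],[1,0.005,0.005,0.18,0,0,0],[1,0.005,0.005,0.2,0,0,0],[1,0.005,0.005,0.22,0,0,0],[1,0.005,0.005,0.24,0,0,0],[1,0.005,0.005,0.25,0,0,0],[1,0.005,0.005,0.25,0,0,0],[1,0.005,0.005,0.25,0,0,0]])

```text
clock: 17.6
tool_pos: [626.9, -67.3, 125.3]
ee_rot: [0.0, 0.707, 0.707, 0.0]
force: [-0.3, -0.5, -0.9]
opening: 58.4
finger_force: 43.4
```

Call:
step_arm(deltas=[[1,0,0,0.006,0,0,0],[1,0,0,0.008,0,0,0],[1,0,0,0.008,0,0,0],[1,0,0,0.008,0,0,0]])

```text
clock: 18.0
tool_pos: [627.0, -67.3, 125.0]
ee_rot: [0.0, 0.707, 0.707, 0.0]
force: [-2.7, 0.7, 5.8]
opening: 58.4
finger_force: 43.9
```

Call:
step_arm(deltas=[[0.1,0,0,0,0,0,0],[0,0,0,0,0,0,0],[-0.5,0,0,0,0,0,0],[-1,0,0,0,0,0,0],[-1,0,0,0,0,0,0],[-1,0,0,0,0,0,0]])

```text
clock: 18.6
tool_pos: [626.8, -67.3, 124.2]
ee_rot: [-0.0, 0.707, 0.707, -0.0]
force: [0.6, 0.1, 0.7]
opening: 85.5
finger_force: 0.0
```

Call:
step_arm(deltas=[[-1,0,0,-0.3,0,0,0],[-1,0,0,-0.6,0,0,0],[-1,0,0,-1,0,0,0],[-1,0,0,-1,0,0,0],[-1,0,0,-1,0,0,0],[-1,0,0,-1,0,0,0],[-1,0,0,-1,0,0,0]])

```text
clock: 19.3
tool_pos: [626.2, -67.0, 222.9]
ee_rot: [-0.001, 0.707, 0.707, -0.001]
force: [0.4, -0.1, 0.2]
opening: 85.6
finger_force: 0.0
```

Run:
```python
from h import *
s=manip.get_state(); t=s['tool_pos']; print(t.round(1),s['opening'],s['force'].round(1))
for n in('wrist','top','scene'):
    d=shot(n,n+'5'); print(n,'fine',rim(d,(626.5,-67),124),'pan',rim(d,(626.5,-67),80),'coarse',rim(d,(453,14),62))
im=cv2.imread('pics/scene5.png');cv2.imwrite('pics/s5c.png',np.hstack([cv2.resize(im[80:280,200:460],None,fx=1.5,fy=1.5),cv2.resize(cv2.imread('pics/wrist5.png')[100:400,150:550],None,fx=1,fy=1)]))
```

```text
[626.2 -67.  222.9] 85.59195808050511 [ 0.4 -0.1  0.2]
wrist fine (array([626.8, -65.3]), 1487, 1.01, np.float64(123.3)) pan (array([627.6, -52.5]), 2533, 10.86, np.float64(81.2)) coarse (array([453.2,  14.9]), 1236, 1.05, np.float64(61.1))
top fine (array([627.2, -67.6]), 46, 0.89, np.float64(124.0)) pan (array([631.5, -57.1]), 91, 6.34, np.float64(81.0)) coarse (array([453.2,  13.9]), 56, 0.88, np.float64(61.0))
scene fine (array([625.7, -67. ]), 208, 1.27, np.float64(123.7)) pan (array([625.3, -67.4]), 122, 1.4, np.float64(80.3)) coarse (array([452.3,  14.5]), 215, 1.29, np.float64(61.9))
```

Fine sieve is home (rim ≈124 mm, centred). Next the grey coarse sieve.

Call:
step_arm(deltas=[[-1,0.2,-0.4,0,0,0,0],[-1,0.4,-0.8,0,0,0,0],[-1,0.5,-1,0,0,0,0]])

```text
clock: 19.75
tool_pos: [524.2, -16.0, 223.2]
ee_rot: [-0.001, 0.707, 0.707, -0.001]
force: [0.4, -0.1, 0.4]
opening: 85.5
finger_force: 0.0
```

Call:
step_arm(deltas=[[-1,0.2,-0.4,0.2,0,0,0],[-1,0.31,-0.7,0.5,0,0,0],[-1,0.31,-0.735,0.8,0,0,0],[-1,0.31,-0.735,1,0,0,0],[-1,0.31,-0.735,1,0,0,0],[-1,0.31,-0.735,1,0,0,0],[-1,0.31,-0.735,1,0,0,0],[-1,0.31,-0.735,1,0,0,0]])

```text
clock: 20.55
tool_pos: [454.3, 13.7, 125.4]
ee_rot: [0.001, 0.707, 0.707, 0.001]
force: [0.9, -0.5, 0.4]
opening: 85.1
finger_force: 0.0
```

Now 62 mm is the goal (command ≈124).

Call:
step_arm(deltas=[[-1,0,0,0.2,0,0,0],[-1,0,0,0.4,0,0,0],[-1,0,0,0.55,0,0,0],[-1,0,0,0.62,0,0,0],[-1,0,0,0.62,0,0,0],[-1,0,0,0.62,0,0,0],[-1,0,0,0.62,0,0,0],[-1,0,0,0.62,0,0,0]])

```text
clock: 21.35
tool_pos: [453.9, 13.9, 63.1]
ee_rot: [0.0, 0.707, 0.707, 0.001]
force: [0.5, -0.2, -0.1]
opening: 85.2
finger_force: 0.0
```

Call:
step_arm(deltas=[[-1,0,-0.005,0,0,0,0],[-0.5,0,-0.005,0,0,0,0],[0,0,-0.005,0,0,0,0],[0.3,0,-0.005,0,0,0,0],[0.6,0,-0.005,0,0,0,0],[1,0,-0.005,0,0,0,0],[1,0,-0.005,0,0,0,0],[1,0,-0.005,0,0,0,0],[1,0,-0.005,0,0,0,0]])

```text
clock: 22.25
tool_pos: [452.9, 13.8, 62.8]
ee_rot: [-0.0, 0.707, 0.707, 0.0]
force: [-3.2, 0.4, 6.3]
opening: 58.2
finger_force: 41.1
```

Call:
step_arm(deltas=[[1,0,0,-0.1,0,0,0],[1,0,0,-0.3,0,0,0],[1,0,0,-0.6,0,0,0],[1,0,0,-0.9,0,0,0],[1,0,0,-1,0,0,0],[1,0,0,-1,0,0,0]])

```text
clock: 22.85
tool_pos: [453.7, 14.0, 163.6]
ee_rot: [0.0, 0.707, 0.707, 0.001]
force: [0.8, 0.2, -2.9]
opening: 57.6
finger_force: 44.2
```

Call:
step_arm(deltas=[[1,-0.1,0.2,-0.2,0,0,0],[1,-0.3,0.6,-0.4,0,0,0],[1,-0.4,0.9,-0.4,0,0,0],[1,-0.4,0.9,-0.4,0,0,0]])

```text
clock: 23.25
tool_pos: [545.0, -27.8, 200.4]
ee_rot: [0.001, 0.708, 0.707, -0.002]
force: [-0.3, -0.3, -2.3]
opening: 57.7
finger_force: 44.4
```

Call:
step_arm(deltas=[[1,-0.1,0.2,0,0,0,0],[1,-0.3,0.5,0,0,0,0],[1,-0.41,0.75,0,0,0,0],[1,-0.41,0.835,0,0,0,0],[1,-0.41,0.835,0,0,0,0],[1,-0.41,0.835,0,0,0,0],[1,-0.41,0.835,0,0,0,0],[1,-0.41,0.835,0,0,0,0],[1,-0.41,0.835,0,0,0,0],[1,-0.41,0.835,0,0,0,0]])

```text
clock: 24.25
tool_pos: [626.2, -67.0, 202.7]
ee_rot: [0.0, 0.707, 0.707, 0.0]
force: [0.5, -0.2, -2.3]
opening: 57.8
finger_force: 44.4
```

Run:
```python
from h import *
s=manip.get_state(); t=s['tool_pos']; print(t.round(1),s['opening'],s['finger_force'],s['force'].round(1))
for n in('wrist','top','scene'):
    d=shot(n,n+'6'); print(n,'coarse',rim(d,t+[0,1,0],t[2]-1,tol=5,rad=31),'fine',rim(d,(626.8,-67),124))
```

```text
[626.2 -67.  202.7] 57.788610771897766 44.449571538716555 [ 0.5 -0.2 -2.3]
wrist coarse (array([625.7, -64.6]), 5247, 1.09, np.float64(200.7)) fine (array([626.8, -65.3]), 733, 0.99, np.float64(123.2))
top coarse (array([626.7, -67.4]), 36, 0.88, np.float64(201.1)) fine (array([627.5, -67.7]), 27, 0.89, np.float64(122.2))
scene coarse (array([625.8, -66.4]), 150, 1.26, np.float64(201.4)) fine (array([625.8, -66.9]), 125, 1.17, np.float64(124.0))
```

Call:
step_arm(deltas=[[1,-0.004,0.006,0.06,0,0,0],[1,-0.004,0.006,0.1,0,0,0],[1,-0.004,0.006,0.13,0,0,0],[1,-0.004,0.006,0.16,0,0,0],[1,-0.004,0.006,0.18,0,0,0],[1,-0.004,0.006,0.2,0,0,0],[1,-0.004,0.006,0.21,0,0,0],[1,-0.004,0.006,0.215,0,0,0],[1,-0.004,0.006,0.215,0,0,0],[1,-0.004,0.006,0.215,0,0,0]])

```text
clock: 25.4
tool_pos: [627.0, -67.7, 181.1]
ee_rot: [0.0, 0.707, 0.707, 0.0]
force: [-1.1, 0.5, 0.6]
opening: 57.5
finger_force: 44.6
```

Call:
step_arm(deltas=[[1,0,0,0.005,0,0,0],[1,0,0,0.008,0,0,0],[1,0,0,0.008,0,0,0]])

```text
clock: 25.7
tool_pos: [627.1, -67.8, 181.0]
ee_rot: [0.0, 0.707, 0.707, 0.0]
force: [-3.1, 0.5, 6.4]
opening: 57.5
finger_force: 45.4
```

Call:
step_arm(deltas=[[0.1,0,0,0,0,0,0],[0,0,0,0,0,0,0],[-0.5,0,0,0,0,0,0],[-1,0,0,0,0,0,0],[-1,0,0,0,0,0,0],[-1,0,0,0,0,0,0]])

```text
clock: 26.3
tool_pos: [627.0, -67.7, 179.9]
ee_rot: [0.0, 0.707, 0.707, -0.0]
force: [-1.1, -0.0, 0.0]
opening: 85.5
finger_force: 0.0
```

Call:
step_arm(deltas=[[-1,0,0,-0.3,0,0,0],[-1,0,0,-0.6,0,0,0],[-1,0,0,-0.9,0,0,0],[-1,0,0,-0.9,0,0,0],[-1,0,0,-0.9,0,0,0],[-1,0,0,-0.9,0,0,0],[-1,0,0,-0.9,0,0,0]])

```text
clock: 27.0
tool_pos: [626.4, -67.4, 268.7]
ee_rot: [-0.001, 0.707, 0.707, -0.001]
force: [-0.0, 0.2, 0.1]
opening: 85.5
finger_force: 0.0
```

Run:
```python
from h import *
s=manip.get_state(); t=s['tool_pos']; print(t.round(1),s['opening'],s['force'].round(1))
for n in('wrist','top','scene'):
    d=shot(n,n+'7'); print(n,'coarse',rim(d,(626.8,-67),180),'knob',rim(d,(426,-337),54,r=6.7,tol=3,rad=14),'disc',rim(d,(426,-337),10,r=30,tol=3,rad=36))
```

```text
[626.4 -67.4 268.7] 85.47987744861193 [-0.   0.2  0.1]
wrist coarse (array([626.8, -65.8]), 1590, 0.99, np.float64(179.3)) knob (None, 0) disc (None, 0)
top coarse (array([627.8, -68.1]), 55, 0.95, np.float64(179.0)) knob (array([ 425.9, -335.6]), 58, 2.2, np.float64(53.8)) disc (array([ 426.3, -344.1]), 379, 9.55, np.float64(9.7))
scene coarse (array([626.5, -67.3]), 229, 1.27, np.float64(179.4)) knob (array([ 426. , -336.9]), 108, 2.32, np.float64(54.8)) disc (array([ 435.8, -335.7]), 638, 8.23, np.float64(11.1))
```

View pics/wrist7.png

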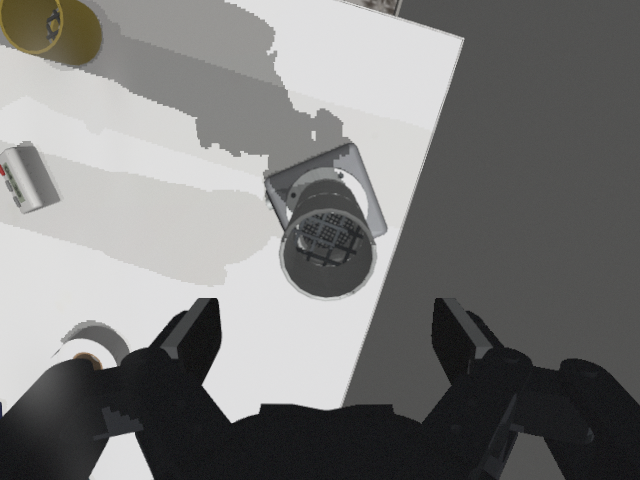

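The wrist view shows the three parts in line on the shaker (rim (328,253), grid visible). The yellow decoy is untouched at (30,20). On to the lid.

Call:
step_arm(deltas=[[-1,-0.4,-0.3,0,0,0,0],[-1,-0.8,-0.6,0,0,0,0],[-1,-1,-0.7,0,0,0,0]])

```text
clock: 27.45
tool_pos: [553.6, -172.5, 270.4]
ee_rot: [0.0, 0.709, 0.705, -0.001]
force: [0.6, -0.7, -0.1]
opening: 85.4
finger_force: 0.0
```

Call:
step_arm(deltas=[[-1,-0.4,-0.3,0,0,0,0],[-1,-0.8,-0.6,0,0,0,0],[-1,-1,-0.7,0,0,0,0]])

```text
clock: 27.75
tool_pos: [482.9, -272.2, 270.6]
ee_rot: [0.0, 0.71, 0.705, -0.0]
force: [0.1, 0.5, 0.9]
opening: 85.5
finger_force: 0.0
```

Call:
step_arm(deltas=[[-1,-0.4,-0.3,0.2,0,0,0],[-1,-0.69,-0.61,0.2,0,0,0],[-1,-0.69,-0.61,0.2,0,0,0],[-1,-0.69,-0.61,0.2,0,0,0],[-1,-0.69,-0.61,0.2,0,0,0],[-1,-0.69,-0.61,0.2,0,0,0],[-1,-0.69,-0.61,0.2,0,0,0]])

```text
clock: 28.45
tool_pos: [426.9, -335.6, 250.0]
ee_rot: [-0.0, 0.706, 0.708, -0.0]
force: [-0.4, -0.9, 0.1]
opening: 85.7
finger_force: 0.0
```

Run:
```python
from h import *
s=manip.get_state(); t=s['tool_pos']; print(t.round(1),s['opening'],s['force'].round(1))
d=shot('wrist','wrist8'); P,u,v=cloud(d)
near=np.hypot(P[:,0]-426,P[:,1]+337)
for lo,hi,r in((51,57,14),(6,13,38)):
    q=P[(near<r)&(P[:,2]>lo)&(P[:,2]<hi)]
    c,R=cv2.minEnclosingCircle(q[:,:2].astype(np.float32)); print(np.round(c,1),round(R,1),len(q),q.mean(0).round(1),q.min(0).round(1),q.max(0).round(1))
print('coarse',rim(d,(626.8,-67),180))
```

```text
[ 426.9 -335.6  250. ] 85.6788949405352 [-0.4 -0.9  0.1]
[ 425.8 -335.6] 9.9 366 [ 425.7 -335.1   53.3] [ 416.4 -345.3   51.1] [ 435.2 -325.8   55.6]
[ 425.7 -335.6] 30.0 2171 [ 425.8 -333.3    9.5] [ 396.  -365.1    6. ] [ 455.6 -305.7   12.9]
coarse (None, 0)
```

View pics/wrist8.png

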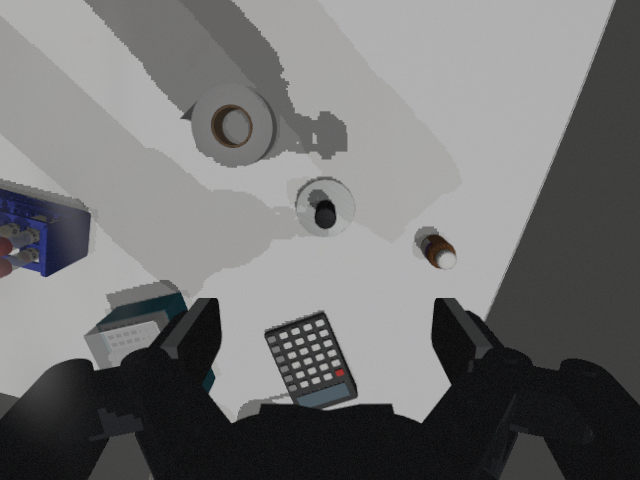

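Lid knob at (325,213), label roll (232,127), vial (437,250), all clear of the jaws. Descending to TCP z ≈50.

Call:
step_arm(deltas=[[-1,-0.018,-0.01,0.4,0,0,0],[-1,-0.018,-0.01,0.8,0,0,0],[-1,-0.018,-0.01,1,0,0,0]])

```text
clock: 28.8
tool_pos: [424.2, -336.8, 147.0]
ee_rot: [-0.002, 0.707, 0.707, -0.0]
force: [-0.2, 0.6, 0.3]
opening: 85.3
finger_force: 0.0
```

Call:
step_arm(deltas=[[-1,0,0,0.3,0,0,0],[-1,0,0,0.6,0,0,0],[-1,0,0,0.8,0,0,0],[-1,0,0,0.95,0,0,0],[-1,0,0,1,0,0,0],[-1,0,0,1,0,0,0],[-1,0,0,1,0,0,0],[-1,0,0,1,0,0,0],[-1,0,0,1,0,0,0]])

```text
clock: 29.7
tool_pos: [425.4, -338.7, 50.9]
ee_rot: [0.001, 0.707, 0.707, 0.0]
force: [0.1, 0.3, 0.4]
opening: 85.3
finger_force: 0.0
```

Call:
step_arm(deltas=[[-1,0.012,0.003,0,0,0,0],[-0.6,0.012,0.003,0,0,0,0],[-0.2,0.012,0.003,0,0,0,0],[0.1,0.012,0.003,0,0,0,0],[0.3,0.012,0.003,0,0,0,0],[0.5,0.012,0.003,0,0,0,0],[0.7,0.012,0.003,0,0,0,0],[1,0.012,0.003,0,0,0,0],[1,0.012,0.003,0,0,0,0],[1,0.012,0.003,0,0,0,0],[1,0.012,0.003,0,0,0,0]])

```text
clock: 30.8
tool_pos: [425.3, -337.3, 50.2]
ee_rot: [0.0, 0.707, 0.707, -0.0]
force: [0.1, 1.0, 2.1]
opening: 19.1
finger_force: 39.0
```

Call:
step_arm(deltas=[[1,0,0,-0.1,0,0,0],[1,0,0,-0.3,0,0,0],[1,0,0,-0.6,0,0,0],[1,0,0,-0.9,0,0,0],[1,0,0,-1,0,0,0]])

```text
clock: 31.3
tool_pos: [425.9, -338.4, 153.4]
ee_rot: [0.002, 0.707, 0.707, 0.001]
force: [0.2, -0.9, -1.6]
opening: 18.5
finger_force: 39.1
```

Call:
step_arm(deltas=[[1,0.2,0.1,-0.2,0,0,0],[1,0.4,0.3,-0.5,0,0,0],[1,0.7,0.5,-0.8,0,0,0],[1,0.9,0.6,-1,0,0,0],[1,0.9,0.6,-1,0,0,0]])

```text
clock: 31.8
tool_pos: [488.4, -243.9, 252.2]
ee_rot: [0.001, 0.705, 0.709, 0.001]
force: [-0.2, 0.4, -0.9]
opening: 19.0
finger_force: 39.2
```

Call:
step_arm(deltas=[[1,0.2,0.2,0,0,0,0],[1,0.5,0.4,0,0,0,0],[1,0.8,0.6,0,0,0,0],[1,0.9,0.7,0,0,0,0]])

```text
clock: 32.2
tool_pos: [556.4, -153.4, 248.6]
ee_rot: [-0.001, 0.706, 0.709, -0.0]
force: [0.1, 0.5, -0.9]
opening: 18.7
finger_force: 39.2
```

Call:
step_arm(deltas=[[1,0.3,0.2,0,0,0,0],[1,0.6,0.4,0,0,0,0],[1,0.8,0.6,0,0,0,0],[1,0.897,0.715,0,0,0,0],[1,0.897,0.715,0,0,0,0],[1,0.897,0.715,0,0,0,0],[1,0.897,0.715,0,0,0,0],[1,0.897,0.715,0,0,0,0],[1,0.897,0.715,0,0,0,0],[1,0.897,0.715,0,0,0,0]])

```text
clock: 33.2
tool_pos: [626.5, -67.9, 250.3]
ee_rot: [0.0, 0.707, 0.707, 0.0]
force: [0.4, 0.5, -0.7]
opening: 18.7
finger_force: 39.2
```

Run:
```python
from h import *
s=manip.get_state(); t=s['tool_pos']; print(t.round(1),s['opening'],s['finger_force'],s['force'].round(1))
for n in ('wrist','top','scene'):
    d=shot(n,n+'9'); P,u,v=cloud(d)
    q=P[(np.hypot(P[:,0]-t[0],P[:,1]-t[1])<36)&(abs(P[:,2]-t[2]+40)<4)]
    if len(q)>5:
        c,R=cv2.minEnclosingCircle(q[:,:2].astype(np.float32)); print(n,'disc',np.round(c,1),round(R,1),len(q),np.median(q[:,2]))
    print('coarse',rim(d,(626.8,-67),180))
```

```text
[626.5 -67.9 250.3] 18.73530486061914 39.21940505504608 [ 0.4  0.5 -0.7]
wrist disc [626.1 -66. ] 29.7 5825 209.58887273473522
coarse (array([626.8, -66.2]), 739, 0.89, np.float64(179.3))
top disc [619.1 -85.7] 21.5 165 209.99569804302905
coarse (array([627.8, -68.5]), 35, 0.84, np.float64(179.5))
scene disc [627.3 -67.2] 31.5 449 211.041683239343
coarse (array([626.5, -67.6]), 154, 1.22, np.float64(179.7))
```

View pics/wrist9.png

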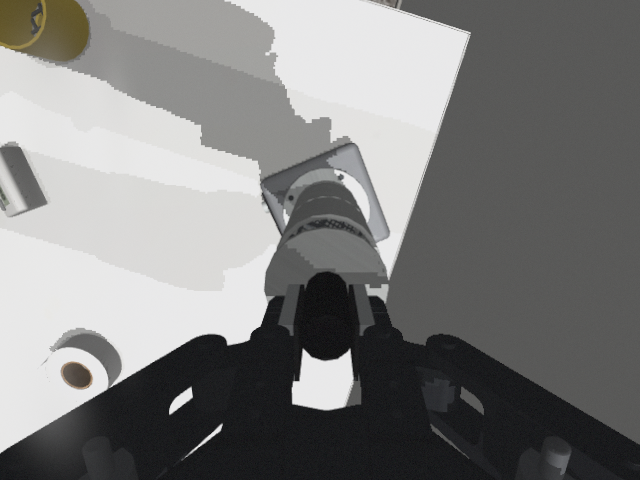

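The lid is held level over the column (disc (325,265), column (328,215)). Lowering.

Call:
step_arm(deltas=[[1,0,0.004,0.08,0,0,0],[1,0,0.004,0.14,0,0,0],[1,0,0.004,0.18,0,0,0],[1,0,0.004,0.2,0,0,0],[1,0,0.004,0.22,0,0,0],[1,0,0.004,0.24,0,0,0],[1,0,0.004,0.25,0,0,0],[1,0,0.004,0.255,0,0,0],[1,0,0.004,0.255,0,0,0],[1,0,0.004,0.255,0,0,0]])

```text
clock: 34.35
tool_pos: [627.2, -67.5, 224.7]
ee_rot: [0.0, 0.707, 0.707, 0.0]
force: [0.3, 0.7, -0.8]
opening: 18.6
finger_force: 39.2
```

Call:
step_arm(deltas=[[1,0,0,0.005,0,0,0],[1,0,0,0.008,0,0,0],[1,0,0,0.008,0,0,0]])

```text
clock: 34.65
tool_pos: [627.3, -67.6, 224.2]
ee_rot: [0.0, 0.707, 0.707, 0.0]
force: [0.1, -0.5, 2.2]
opening: 18.9
finger_force: 39.5
```

Call:
step_arm(deltas=[[0.5,0,0,0,0,0,0],[0.3,0,0,0,0,0,0],[0,0,0,0,0,0,0],[-0.5,0,0,0,0,0,0],[-1,0,0,0,0,0,0],[-1,0,0,0,0,0,0],[-1,0,0,0,0,0,0]])

```text
clock: 35.35
tool_pos: [627.1, -67.5, 223.8]
ee_rot: [0.0, 0.707, 0.707, -0.0]
force: [-0.4, -0.5, -0.4]
opening: 85.3
finger_force: 0.0
```

Call:
step_arm(deltas=[[-1,0,0,-0.2,0,0,0],[-1,0,0,-0.5,0,0,0],[-1,0,0,-0.8,0,0,0],[-1,0,0,-1,0,0,0],[-1,0,0,-1,0,0,0],[-1,0,0,-1,0,0,0],[-1,0,0,-1,0,0,0],[-1,0,0,-1,0,0,0]])

```text
clock: 36.15
tool_pos: [626.8, -67.3, 322.6]
ee_rot: [-0.001, 0.707, 0.707, -0.001]
force: [-0.7, 0.2, 0.3]
opening: 85.2
finger_force: 0.0
```

Run:
```python
from h import *
s=manip.get_state(); t=s['tool_pos']; print(t.round(1),s['opening'],s['force'].round(1))
for n in ('wrist','scene'):
    d=shot(n,n+'10'); P,u,v=cloud(d)
    for h,r,tol in((184,36,3),(228,14,4)):
        q=P[(np.hypot(P[:,0]-627,P[:,1]+67)<r)&(abs(P[:,2]-h)<tol)]
        if len(q)>5:
            c,R=cv2.minEnclosingCircle(q[:,:2].astype(np.float32)); print(n,np.round(c,1),round(R,1),len(q),np.median(q[:,2]).round(1))
a=cv2.imread('pics/scene10.png')[60:260,210:460];b=cv2.imread('pics/wrist10.png')[100:400,150:550]
cv2.imwrite('pics/fin.png',np.hstack([cv2.resize(a,(400,320)),cv2.resize(b,(400,320))]))
```

```text
[626.8 -67.3 322.6] 85.18899267758071 [-0.7  0.2  0.3]
wrist [627.1 -66.1] 30.0 3773 183.5
wrist [627.2 -65.9] 9.9 751 227.4
scene [627.2 -66.8] 31.4 450 185.0
scene [626.8 -68.2] 11.2 83 228.8
```

View pics/fin.png

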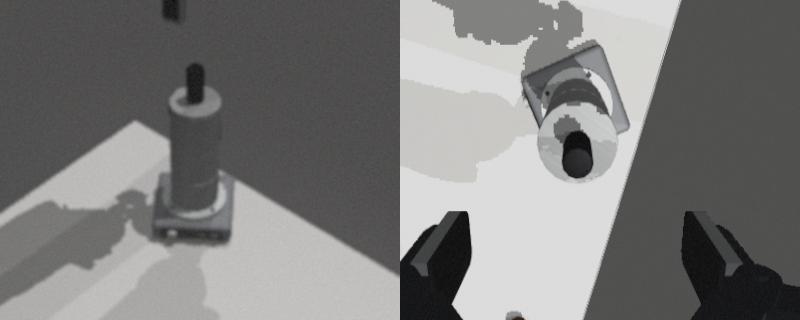

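The column stands straight and closed on the shaker (left picture (195,150), lid (578,145) on the right). The lid disc top is at 184 mm and the knob top at 228 mm, as they should be, and the gripper is clear.

```bash
python3 -c "
from plant import manip; print(manip.hand_in())"
```

```text
the job is handed in; nothing more can be done
None
```

The sieve column is built on the shaker: pan, fine sieve, grey coarse sieve and lid. By the cameras each part is centred to within about 1 mm and at its seated height. The gripper is open and clear, the label roll, vial and yellow sieve were not touched, and I handed the job in at about 36 s (no verdict was returned).

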